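# Pack the finished damascened boxes in their presentation cases

## Task

Pack the four finished trinket boxes, the black ones with gold or silver inlay, one after another into the four open wine-red presentation cases, each into the case of its own shape and size. Lower each one in without dropping it, so that it lies inlay up and flat on the lining, with the square and the oval one straight in their cases, and leave the two bare grey steel boxes where they stand.

Things in the scene. Friction and masses are not known exactly. Their poses are not given: they have to be found in the camera images.
- round_large: Finished trinket box, large and round: black steel with a gold eight-petalled flower and gold ring inlaid in its flat top; diameter 60 mm, 26 mm high, about 130 g. Stands upright, loose. Origin: centre of the underside; z up.
- round_small: Finished trinket box, small and round: black steel with a silver six-petalled flower inlaid in its flat top; diameter 40 mm, 26 mm high, about 80 g. Stands upright, loose. Origin: centre of the underside; z up.
- square_box: Finished trinket box, square: black steel with a gold eight-pointed star and gold square border inlaid in its flat top; 46 x 46 mm, 26 mm high, about 110 g. Stands upright, loose. Origin: centre of the underside; z up. x and y square to its sides.
- oval_box: Finished trinket box, oval (straight long sides, half-round ends): black steel with silver petals inlaid in its flat top; 64 mm long along its x, 36 mm wide along its y, 26 mm high, about 110 g. The long sides are flat for 28 mm. Stands upright, loose. Origin: centre of the underside; z up.
- blank_round: Unfinished round box of bare bright grey steel with no inlay, diameter 60 mm, 26 mm high. To be left where it is. Stands upright, loose. Origin: centre of the underside; z up.
- blank_square: Unfinished square box of bare bright grey steel with no inlay, 46 x 46 mm, 26 mm high. To be left where it is. Stands upright, loose. Origin: centre of the underside; z up.
- case_round_large: Open presentation case, large and round: wine-red wall, cream lining; inside diameter 80 mm; walls 3 mm thick, rim 14 mm above the bench, lined floor 4 mm above the bench, so the box set in it stands 16 mm proud of the rim. Does not move when touched. Origin: centre of the underside, at bench height; z up.
- case_round_small: Open presentation case, small and round: wine-red wall, cream lining; inside diameter 58 mm; walls 3 mm thick, rim 14 mm above the bench, lined floor 4 mm above the bench, so the box set in it stands 16 mm proud of the rim. Does not move when touched. Origin: centre of the underside, at bench height; z up.
- case_square: Open presentation case, square: wine-red wall, cream lining; inside 64 x 64 mm; walls 3 mm thick, rim 14 mm above the bench, lined floor 4 mm above the bench, so the box set in it stands 16 mm proud of the rim. Does not move when touched. Origin: centre of the underside, at bench height; z up. x and y square to its sides.
- case_oval: Open presentation case, oval (straight long sides, half-round ends): wine-red wall, cream lining; inside 84 mm along its x, 56 mm along its y; walls 3 mm thick, rim 14 mm above the bench, lined floor 4 mm above the bench, so the box set in it stands 16 mm proud of the rim. Does not move when touched. Origin: centre of the underside, at bench height; z up.
Not all that is in view belongs to the job. What is shaped like the square_box but turquoise is not meant.

How it is judged:
By the outcome, as a careful person would: the job done as asked, in the order asked, and still so for the second after the job is handed in, with the robot touching nothing.
It also fails if it takes over 99 s, if anything falls off the work surface, if the arm or the gripper's body presses on something with over 40 N, if the wrist force passes 120 N, or if a joint passes its speed limit or range.

## Robot

A 6-joint arm with a two-finger parallel gripper is mounted at the origin on the work surface. World frame = base frame: x ahead of the robot, y to its left, z up, the work surface at z = 0. Lengths are in mm, angles in rad, forces in N, time in s.
With the tool pointing down it reaches from about 400 to 925 mm from the base axis. Payload 3.4 kg.
Tool frame: the origin (TCP) lies on the front face of the gripper's body, between the roots of the fingers; the fingertips stand arm.tcp_to_tips ahead of it and the grasp point (between the pads) lies 54 mm ahead of it (arm.tcp_to_tips is the distance from the TCP to the fingertips, in mm); z points along the fingers, y is the line along which they close (so a half turn about z gives the same grasp; the last joint's range is limited). The gripper opens to 85 mm and grips with 20 to 120 N. Pads are 22 mm wide; open, the fingers measure 114 mm over their backs; the gripper's body (76 mm by 85 mm) begins 54 mm behind the grasp point. The pads swing forward as they close: fully open they stand 13 mm farther back than shut.
Start: joints at [1.272, 0.307, 1.506, -0, 1.328, -0.073], TCP at [128.758, 560.404, 303.905] pointing down, gripper open.
Joint ranges: [-3.12, 3.12], [-1.05, 2.28], [0.14, 2.33], [-1.42, 4.57], [0.1, 2.73], [-2.68, 2.68]. Speed limits (rad/s): [2.57, 2.57, 3.14, 3.14, 3.14, 3.14].

## Interface

Orientations are given as a unit quaternion [w, x, y, z].
In Python, from workcell import arm, snapshot, camera_model, nets gives the robot as it stands.
- The arm moves only by the tool send_rows, never from a script. Its argument "moves" is a list of rows, each a list of 5 numbers: the shift along the tool's x, y, z in m, then the turn about the tool's z in rad, then the finger opening in m, from 0 to 0.0854. In form: [[dx, dy, dz, turn, gripper], ...]. A call has 1 to 12 rows; each row shifts and turns the commanded pose from where the row before left it, along the tool's axes as they then stand; what a row does not reach is not made up. A row lasts 1/8 s, in which the tool goes at most 62.5 mm and 10.7 degrees, less where a joint would pass 70% of its speed; a pose out of reach is approached as far as the arm can. A call with a gripper value outside its range is refused whole. The fingers move at their own pace and stop on an object; "newtons" is the grip in N (left out, the last holds). Time passes only in rows, so rows that do not move let the fingers close. It gives the time, the measured TCP pose, the force, the opening and the grip force at its end, in the units of the state.
- arm.sense(): the state, without advancing time (a new reading comes with each control period).
- snapshot(name): name is "scene" or "top"; returns (picture, depth): 480x640x3 uint8, red, green, blue; 480x640 float32, mm along the optical axis (not along the pixel's ray), 0 where there is no reading.
- camera_model(name): a dict with "camera_matrix" (3x3 intrinsics, pixels), "distortion" ([k1, k2, p1, p2, k3] as OpenCV has them; the pictures are not rectified), "extrinsics" (4x4, takes a point from camera to world coordinates). Camera axes: x right, y up, looking along -z (the intrinsics and any distortion apply to the point x, -y, -z); pixel columns grow to the right and rows downward; lengths in mm; the calibration is good to about 2 mm. A picture is of the moment at which its call begins. camera_model takes no time and is no camera call.
- arm.sign_off(): hands the job in; it is judged then, once.
Trained networks look in the newest picture that a camera, given by its name, has taken for a name from the list of things; names that differ only in an ending like _2 or _b are one class to them, and where a whole thing is asked for, a point or a joint stands for the part that bears it (a point fixed in the world has none). Each returns a list of dicts, best first, with "score" (0 to 1); they miss things now and then, are a little off and sometimes report something else, mostly with a low value. They report only what shows in the picture. A call takes as long as a camera call. They do not tell look-alikes from the thing itself.
- nets.find_in(camera, target): "extent" ([left, top, right, bottom] in pixels, round what is visible of it).
- nets.landmark_of(camera, target): "pixel" ([column, row] in pixels: a listed point, or the origin of a listed thing).
The state is a dict: "time": time; "q": joint angles; "joint_velocities": joint speeds; "tau": joint torques, N m; "eef_pos": TCP position; "eef_rot": TCP orientation; "ft_force": force on the tool from outside, world axes, zero at the start; "wrist_torque": the same for the moment, N m; "opening": opening from 0.0 (shut) to 1.0 (fully open); "gripper_force": force on a finger pad.
Only numpy, scipy, OpenCV 4.12 (cv2) and the standard library are available. Lean on these libraries where they do the work, as an engineer would, in place of code of your own. Each camera call takes 0.05 s, during which the arm holds its last target. There are 200 camera calls.

## Working session

There is one attempt and no reset: what is moved stays moved. The work goes in short steps, Python scripts to look and compute and a tool call to move; the robot and the scene stay as the last step left them, time stands still between calls to the robot, and variables do not carry over. Pictures are saved under pics/ and viewed, at most 14 in all, crops included, and the job is handed in when it is done.

Besides the shell and the picture viewer there is one more tool, called after ">>>" as a command line: name --pt "numbers of a row" for each row, then --argument value for the rest. send_rows: Moves the arm, as the interface text tells. Its arguments: {"type":"object","properties":{"moves":{"type":"array","items":{"type":"array","items":{"type":"number"}}},"newtons":{"type":"number"}},"required":["moves"]}

```bash
ls; mkdir -p pics
python3 - <<'E'
from workcell import arm, snapshot, camera_model, nets
import cv2
for n in("scene","top"):
    p,d=snapshot(n); cv2.imwrite(f"pics/{n}0.png",p[:,:,::-1])
    print(n,camera_model(n))
print(arm.tcp_to_tips, arm.sense())
E
```

```text
pics
scene {'camera_matrix': array([[437.11359071,   0.        , 315.55520504],
       [  0.        , 437.11359071, 235.69012221],
       [  0.        ,   0.        ,   1.        ]]), 'distortion': array([-0.10955035,  0.        ,  0.        ,  0.        ,  0.        ]), 'extrinsics': array([[-7.23573874e-01, -5.44162612e-01,  4.24650326e-01,
         8.47243212e+02],
       [ 6.90093333e-01, -5.57330545e-01,  4.61685884e-01,
         3.77858060e+02],
       [-1.45615994e-02,  6.27112203e-01,  7.78792812e-01,
         6.79886382e+02],
       [ 0.00000000e+00,  0.00000000e+00,  0.00000000e+00,
         1.00000000e+00]])}
top {'camera_matrix': array([[493.61151466,   0.        , 318.33588211],
       [  0.        , 493.61151466, 236.29042295],
       [  0.        ,   0.        ,   1.        ]]), 'distortion': array([-0.10041898,  0.        ,  0.        ,  0.        ,  0.        ]), 'extrinsics': array([[-2.21006619e-02,  9.95277012e-01, -9.45263435e-02,
         3.85383224e+02],
       [-9.99595879e-01, -2.03073270e-02,  1.98919660e-02,
         5.22798615e+00],
       [ 1.78784391e-02
[... 156 characters left out ...]
time': 0.1, 'q': array([ 1.27149837e+00,  3.07468057e-01,  1.50751970e+00,  4.96916833e-06,
        1.32840781e+00, -7.35113920e-02]), 'joint_velocities': array([-0.00035931, -0.00193589, -0.00232132, -0.00159336,  0.00081819,
       -0.00115621]), 'tau': array([-7.32840326e-04, -4.58536756e+01, -2.52610034e+01, -2.11252036e-04,
        5.59372507e-03, -7.00810887e-06]), 'eef_pos': array([128.61216087, 559.93317197, 303.09899547]), 'eef_rot': array([-1.69433937e-04,  1.12654180e-01,  9.93633848e-01, -8.85393665e-04]), 'ft_force': array([-0.24138922,  0.78019888,  0.8475995 ]), 'wrist_torque': array([-0.03854631,  0.00272862,  0.00278704]), 'gripper_force': 0.0, 'opening': 0.9987938153287206}
```

View pics/top0.png

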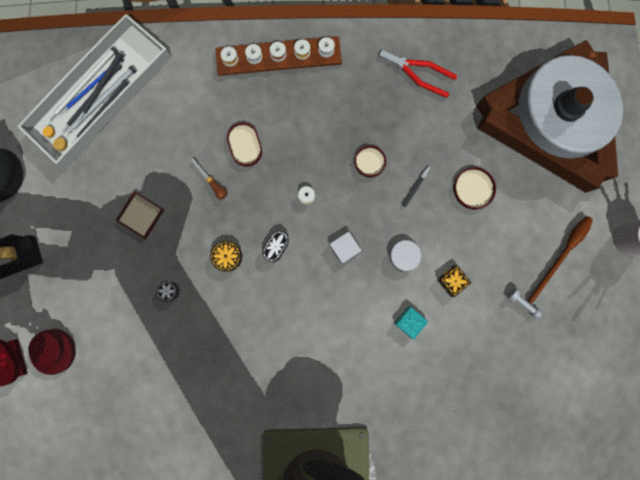

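View pics/scene0.png

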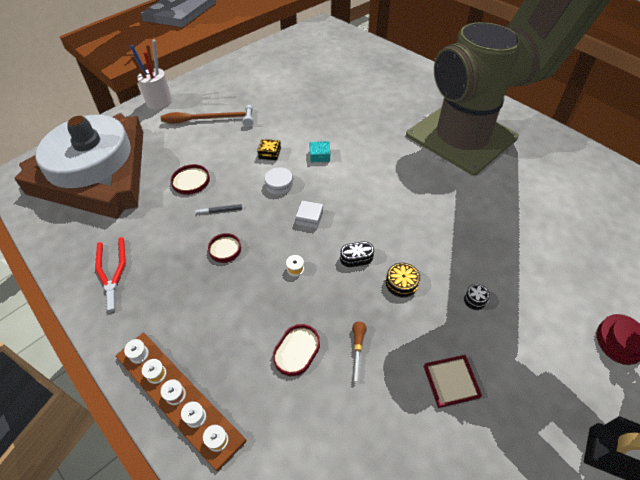

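```bash
cat > h.py <<'E'
from workcell import arm, snapshot, camera_model, nets
import cv2, numpy as np
def ray(cam,px):
    m=camera_model(cam); K=m["camera_matrix"];E=m["extrinsics"]
    u=cv2.undistortPoints(np.array(px,float).reshape(-1,1,2),K,m["distortion"])[:,0]
    d=np.c_[u[:,0],-u[:,1],-np.ones(len(u))]
    return E[:3,3], d@E[:3,:3].T, E
def at_z(cam,px,z):
    o,d,_=ray(cam,px); return o+d*((z-o[2])/d[:,2])[:,None]
def cloud(cam,depth):
    v,u=np.mgrid[:480,:640]
    o,d,_=ray(cam,np.c_[u.ravel(),v.ravel()])
    return (o+d*depth.reshape(-1,1)).reshape(480,640,3)
E
python3 - <<'E'
from h import *
snapshot("top")
for t in "round_large round_small square_box oval_box blank_round blank_square case_round_large case_round_small case_square case_oval".split():
    for r in nets.landmark_of("top",t)[:3]:
        print(t,round(r["score"],2),np.round(r["pixel"]),at_z("top",[r["pixel"]],0)[0].round())
E
```

```text
round_large 0.97 [227. 259.] [438. 168.   0.]
round_small 0.74 [169. 293.] [372. 284.   0.]
round_small 0.22 [142. 215.] [529. 342.   0.]
square_box 0.81 [409. 322.] [ 304. -192.    0.]
square_box 0.62 [453. 283.] [ 380. -282.    0.]
oval_box 0.66 [276. 248.] [456.  70.   0.]
blank_round 0.8 [403. 256.] [ 435. -183.    0.]
blank_round 0.36 [140. 215.] [529. 345.   0.]
blank_square 0.63 [347. 249.] [453. -71.   0.]
case_round_large 0.83 [472. 188.] [ 572. -332.    0.]
case_round_small 0.61 [371. 160.] [ 632. -126.    0.]
case_square 0.76 [139. 218.] [524. 348.   0.]
case_oval 0.74 [242. 145.] [670. 137.   0.]
```

The top view shows every item; the world +x axis points up in the picture. The boxes are at about (226,256) gold round, (167,292) small round, (275,246) oval and (455,281) gold square, with the turquoise decoy at (411,322). The cases are at (244,145) oval, (370,160) small round, (474,188) large round and (140,215) square. Next I'll measure these precisely.

```bash
cat > m.py <<'E'
from h import *
B={"round_large":(438,168),"round_small":(372,284),"square_box":(380,-282),"oval_box":(456,70),"blank_round":(435,-183),"blank_square":(453,-71)}
C={"case_round_large":(572,-332),"case_round_small":(632,-126),"case_square":(524,348),"case_oval":(670,137)}
def rect(name,P,extra=""):
    r=cv2.minAreaRect(P[:,:2].astype(np.float32))
    h=cv2.convexHull(P[:,:2].astype(np.float32))
    M=cv2.moments(h); c=(M["m10"]/M["m00"],M["m01"]/M["m00"])
    print(f"{name:17s} hullc",np.round(c,1),"rect c",np.round(r[0],1),"size",np.round(r[1],1),"ang",round(r[2],1),"n",len(P),extra)
def run(cams=("top","scene"),names=None):
    for cam in cams:
        p,d=snapshot(cam); X=cloud(cam,d); print(cam)
        v,u=np.mgrid[:480,:640]; px=np.c_[u.ravel(),v.ravel()]
        Z26=at_z(cam,px,26).reshape(480,640,3); Z14=at_z(cam,px,14).reshape(480,640,3)
        for n,c in B.items():
            if names and n not in names: continue
            near=np.hypot(*(X[...,:2]-c).transpose(2,0,1))<50
            m=near&(X[...,2]>21)&(X[...,2]<34)&(d>0)
            if m.sum()>20: rect(n,Z26[m],"z %.1f"%np.median(X[m][:,2]))
        I=p.astype(int); red=((I[...,0]>1.6*I[...,1])&(I[...,0]>1.4*I[...,2])&(I[...,0]>25))
        for n,c in C.items():
            if names and n not in names: continue
            m=red&(np.hypot(*(Z14[...,:2]-c).transpose(2,0,1))<60)
            if m.sum()>20: rect(n,Z14[m],"z %.1f"%np.median(X[m][:,2]))
if __name__=="__main__": run()
E
python3 m.py
```

```text
top
round_large       hullc [441.8 167.8] rect c [441.7 168.2] size [59.4 58.8] ang 71.0 n 749 z 26.9
round_small       hullc [376.4 283.4] rect c [376.8 283.6] size [38.6 38.8] ang 37.1 n 325 z 27.0
square_box        hullc [ 384.  -279.4] rect c [ 384.9 -279.6] size [47.4 47.3] ang 38.4 n 523 z 26.6
oval_box          hullc [459.2  70.5] rect c [459.2  70.5] size [36.5 62.9] ang 58.1 n 540 z 26.9
blank_round       hullc [ 435.5 -183.5] rect c [ 435.2 -183.5] size [57.4 56.8] ang 88.6 n 704 z 26.2
blank_square      hullc [454.  -65.6] rect c [454.  -65.6] size [45.8 45.6] ang 32.1 n 553 z 26.5
case_round_large  hullc [ 570.  -332.7] rect c [ 570.  -332.5] size [83.1 85.5] ang 43.2 n 155 z 13.1
case_round_small  hullc [ 628.  -121.5] rect c [ 627.7 -121.6] size [60.9 61.9] ang 89.1 n 101 z 13.1
case_square       hullc [528.6 342.5] rect c [528.7 342.5] size [72.1 68.6] ang 57.4 n 132 z 13.8
case_oval         hullc [668.4 131.8] rect c [668.2 131.8] size [91.  59.5] ang 16.7 n 111 z 13.8
scene
round_large       hullc [443.9 167.3] rect c [443.7 167.6] size [59.9 58.6] ang 45.5 n 756 z 2
[... 199 characters left out ...]
.8
oval_box          hullc [460.4  70. ] rect c [460.   70.2] size [40.5 64.6] ang 58.2 n 527 z 27.2
blank_round       hullc [ 436.9 -184.2] rect c [ 437.  -184.1] size [66.4 56.8] ang 48.4 n 468 z 27.5
blank_square      hullc [455.4 -65.9] rect c [455.5 -65.5] size [50.5 47. ] ang 31.2 n 426 z 27.0
case_round_large  hullc [ 571.9 -331.5] rect c [ 572.1 -331.3] size [94.5 83.1] ang 58.7 n 277 z 11.7
case_round_small  hullc [ 630.6 -119.5] rect c [ 630.1 -119.2] size [69.8 62.2] ang 75.6 n 255 z 11.5
case_square       hullc [531.5 342.6] rect c [531.6 342.6] size [72.4 73.8] ang 57.2 n 549 z 13.0
case_oval         hullc [670.  132.3] rect c [670.  132.1] size [93.1 63.5] ang 17.0 n 382 z 13.4
```

```bash
cat > go.py <<'E'
# python3 go.py x y z [psi]: tool-frame shift (mm) to target with present yaw; turn (rad) afterwards to make tool-y heading psi (deg, mod 180)
import sys; from h import *
from scipy.spatial.transform import Rotation as R
s=arm.sense(); w=s["eef_rot"]; M=R.from_quat([*w[1:],w[0]]).as_matrix()
a=list(map(float,sys.argv[1:]))
psi=np.degrees(np.arctan2(M[1,1],M[0,1]))
print("t",s["time"],"pos",s["eef_pos"].round(1),"psi",psi.round(2),"tilt",(M[2]*1000).round(1),"F",s["ft_force"].round(1),"open",round(s["opening"],3),"grip",s["gripper_force"])
if len(a)>=3:
    D=np.array(a[:3])-s["eef_pos"]; print("shift",(M.T@D).round(1),"len",np.linalg.norm(D).round())
if len(a)>3: print("turn",np.round(-np.radians((a[3]-psi+90)%180-90),3))
E
python3 go.py 442.8 167.5 180 30
```

```text
t 0.75 pos [128.8 560.4 303.9] psi 77.06 tilt [   -0.     0. -1000.] F [ 0.5 -0.1  0.1] open 1.0 grip 0.0
shift [-394.  -312.6  123.9] len 518.0
turn 0.821
```

>>> send_rows --pt "-0.0394 -0.0312 0.0123 0 0.085" --pt "-0.0394 -0.0312 0.0123 0 0.085" --pt "-0.0394 -0.0312 0.0123 0 0.085" --pt "-0.0394 -0.0312 0.0123 0 0.085" --pt "-0.0394 -0.0312 0.0123 0 0.085" --pt "-0.0394 -0.0312 0.0123 0 0.085" --pt "-0.0394 -0.0312 0.0123 0 0.085" --pt "-0.0394 -0.0312 0.0123 0 0.085" --pt "-0.0394 -0.0312 0.0123 0 0.085" --pt "-0.0394 -0.0312 0.0123 0 0.085"

```text
time: 2.0
eef_pos: [444.2, 166.8, 180.8]
eef_rot: [0.001, 0.113, 0.994, 0.0]
ft_force: [0.2, 0.7, -0.7]
opening: 0.994
gripper_force: 0.0
```

>>> send_rows --pt "0 0 0 0.164 0.072" --pt "0 0 0 0.164 0.072" --pt "0 0 0 0.164 0.072" --pt "0 0 0 0.164 0.072" --pt "0 0 0 0.164 0.072" --pt "0 0 0 0 0.072" --pt "0 0 0 0 0.072"

```text
time: 2.88
eef_pos: [443.0, 168.1, 181.0]
eef_rot: [0.0, 0.498, 0.867, 0.0]
ft_force: [0.6, 0.2, 0.3]
opening: 0.843
gripper_force: 0.0
```

```bash
python3 go.py 442.8 167.5 86 30
python3 - <<'E'
from h import *
p,d=snapshot("scene"); cv2.imwrite("pics/s1.png",p[:,:,::-1]); X=cloud("scene",d)
m=(np.hypot(X[...,0]-443,X[...,1]-167)<75)&(X[...,2]>50)&(d>0)
P=X[m]; print(np.percentile(P[:,2],[0,1,2,5,10,50]).round(1)); low=P[P[:,2]<np.percentile(P[:,2],5)]; print(low[::6].round())
E
```

```text
t 2.875 pos [443.  168.1 181. ] psi 30.23 tilt [-0.e+00  2.e-01 -1.e+03] F [0.6 0.2 0.3] open 0.843 grip 0.0
shift [-0.4 -0.5 95. ] len 95.0
turn 0.004
[118.9 174.1 195.6 221.9 266.5 441.4]
[[460. 157. 216.]
 [463. 161. 217.]
 [467. 161. 217.]
 [466. 163. 214.]
 [466. 164. 213.]
 [468. 163. 212.]
 [448. 188. 216.]
 [467. 164. 210.]
 [450. 190. 217.]
 [467. 166. 209.]
 [448. 190. 214.]
 [467. 167. 208.]
 [450. 192. 214.]
 [467. 168. 206.]
 [450. 192. 213.]
 [468. 169. 206.]
 [452. 192. 212.]
 [415. 141. 138.]
 [453. 189. 208.]
 [472. 166. 202.]
 [481. 180. 221.]
 [467. 194. 221.]
 [473. 167. 202.]
 [482. 181. 220.]
 [468. 195. 220.]
 [474. 168. 201.]
 [482. 183. 220.]
 [476. 191. 222.]
 [455. 194. 207.]
 [415. 141. 128.]
 [482. 186. 220.]
 [472. 195. 220.]
 [474. 169. 197.]
 [480. 181. 212.]
 [480. 192. 221.]
 [469. 195. 215.]
 [475. 170. 197.]
 [479. 181. 209.]
 [483. 192. 222.]
 [472. 196. 216.]
 [476. 170. 195.]
 [474. 179. 201.]
 [480. 194. 220.]
 [458. 194. 200.]
 [414. 144. 119.]
 [486. 193. 221.]
 [460. 192. 199.]
 [475. 172. 192.]
 [485. 196. 221.]
 [462. 195. 201.]
 [476. 173
[... 1180 characters left out ...]
496. 208. 190.]
 [503. 195. 182.]
 [492. 198. 174.]
 [497. 210. 190.]
 [500. 193. 175.]
 [493. 199. 174.]
 [498. 211. 189.]
 [502. 195. 177.]
 [495. 201. 175.]
 [496. 210. 185.]
 [505. 195. 176.]
 [498. 201. 176.]
 [497. 210. 184.]
 [505. 196. 174.]
 [497. 201. 173.]
 [497. 210. 181.]
 [503. 197. 171.]
 [498. 204. 173.]
 [495. 211. 178.]
 [501. 196. 167.]
 [498. 204. 171.]
 [495. 212. 176.]
 [502. 199. 167.]
 [497. 205. 169.]
 [484. 181. 130.]
 [485. 192. 141.]
 [496. 207. 168.]
 [483. 183. 128.]
 [485. 194. 141.]
 [496. 209. 167.]
 [489. 188. 136.]
 [485. 196. 140.]
 [483. 182. 122.]
 [482. 192. 130.]
 [475. 198. 130.]
 [484. 192. 130.]
 [475. 197. 126.]
 [484. 193. 128.]
 [483. 193. 125.]]
```

>>> send_rows --pt "0 -0.0005 0.02 0 0.074" --pt "0 0 0.02 0 0.074" --pt "0 0 0.02 0 0.074" --pt "0 0 0.02 0 0.074" --pt "0 0 0.013 0 0.074" --pt "0 0 0.01 0 0.074" --pt "0 0 0 0 0.074" --pt "0 0 0 0 0.05" --pt "0 0 0 0 0.05" --pt "0 0 0 0 0.05" --pt "0 0 0 0 0.05" --pt "0 0 0 0 0.05" --newtons 50

```text
time: 4.42
eef_pos: [442.8, 168.0, 78.7]
eef_rot: [0.0, 0.499, 0.866, 0.0]
ft_force: [-0.6, 1.3, 6.2]
opening: 0.679
gripper_force: 54.2
```

```bash
python3 go.py 571 -332 180
python3 - <<'E'
from h import *
p,d=snapshot("scene"); cv2.imwrite("pics/s2.png",cv2.resize(p[190:330,310:500,::-1],None,fx=4,fy=4))
E
```

```text
t 4.425 pos [442.8 168.   78.7] psi 30.09 tilt [-4.0e-01  1.4e+00 -1.0e+03] F [-0.6  1.3  6.2] open 0.679 grip 54.22238543105777
shift [-496.9 -139.6 -101.3] len 526.0
```

View pics/s2.png

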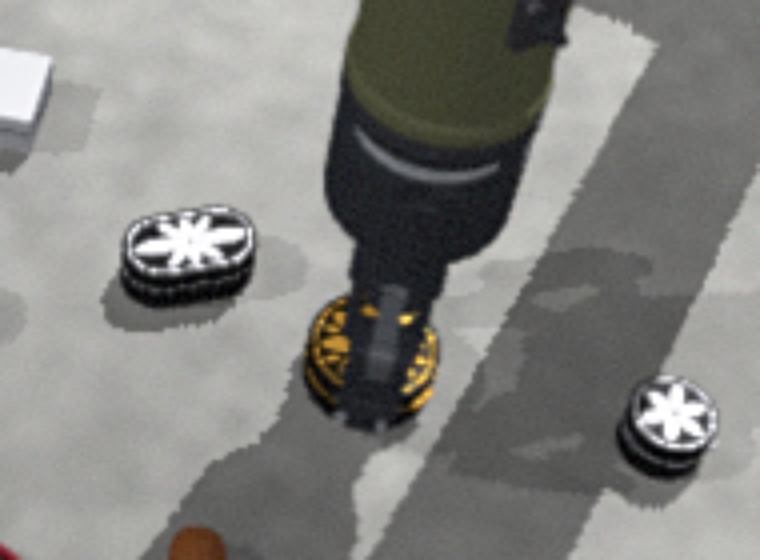

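The fingers grip the gold round box at crop (372,370). I'll lift it and measure the tip height against the box's underside.

>>> send_rows --pt "0 0 -0.01 0 0.05" --pt "0 0 -0.02 0 0.05" --pt "0 0 -0.04 0 0.05" --pt "0 0 -0.04 0 0.05" --pt "0 0 0 0 0.05" --pt "0 0 0 0 0.05"

```text
time: 5.22
eef_pos: [441.9, 167.7, 187.8]
eef_rot: [-0.0, 0.499, 0.866, -0.0]
ft_force: [-0.6, 0.5, -2.3]
opening: 0.676
gripper_force: 54.1
```

```bash
python3 go.py 571 -332 190
python3 - <<'E'
from h import *
p,d=snapshot("scene"); cv2.imwrite("pics/s3.png",cv2.resize(p[150:300,340:480,::-1],None,fx=4,fy=4)); X=cloud("scene",d)
m=(np.hypot(X[...,0]-443,X[...,1]-167)<65)&(X[...,2]>60)&(d>0)
a=np.radians(30);u=(X[...,0]-443)*np.cos(a)+(X[...,1]-168)*np.sin(a); w=-(X[...,0]-443)*np.sin(a)+(X[...,1]-168)*np.cos(a)
for nm,mm in(("finger",m&(abs(w)<9)&(u>33)),("box",m&(abs(w)>15)&(X[...,2]<150))):
    print(nm,mm.sum(),np.sort(X[mm][:,2])[:12].round(1), u[mm].max().round(1))
E
```

```text
t 5.225 pos [441.9 167.7 187.8] psi 30.08 tilt [ 1.e-01 -2.e-01 -1.e+03] F [-0.6  0.5 -2.3] open 0.676 grip 54.05282622057712
shift [-497.1 -138.8   -2.2] len 516.0
finger 3321 [122.5 122.7 124.1 124.8 126.4 127.3 127.6 128.5 128.7 129.3 129.9 129.9] 64.5
box 423 [110.4 110.9 111.  111.1 111.5 111.6 111.7 111.8 112.5 112.5 112.6 112.7] 24.2
```

View pics/s3.png

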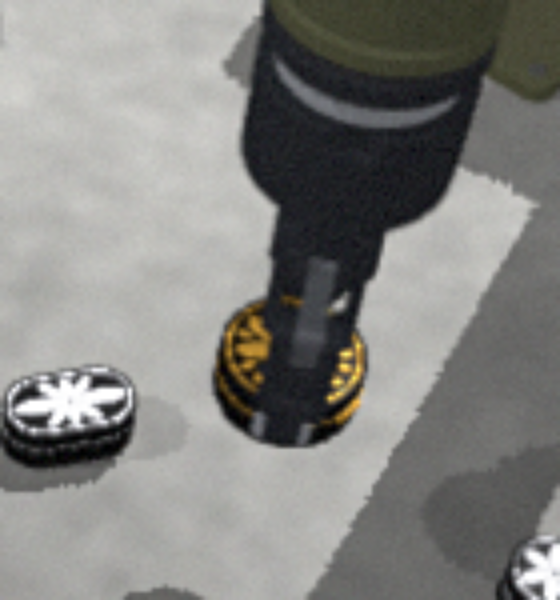

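>>> send_rows --pt "-0.02 -0.0055 0 0 0.05" --pt "-0.045 -0.0126 0 0 0.05" --pt "-0.048 -0.0134 0 0 0.05" --pt "-0.048 -0.0134 0 0 0.05" --pt "-0.048 -0.0134 0 0 0.05" --pt "-0.048 -0.0134 0 0 0.05" --pt "-0.048 -0.0134 0 0 0.05" --pt "-0.048 -0.0134 0 0 0.05" --pt "-0.048 -0.0134 0 0 0.05" --pt "-0.048 -0.0134 0 0 0.05" --pt "-0.03 -0.0084 0 0 0.05" --pt "-0.018 -0.005 0 0 0.05"

```text
time: 6.78
eef_pos: [571.0, -332.9, 185.6]
eef_rot: [-0.002, 0.5, 0.866, 0.0]
ft_force: [-0.7, -0.1, -1.4]
opening: 0.677
gripper_force: 54.0
```

>>> send_rows --pt "0 0 0 0 0.05" --pt "0 0 0 0 0.05"

```text
time: 7.02
eef_pos: [570.8, -330.1, 187.1]
eef_rot: [-0.001, 0.499, 0.867, 0.0]
ft_force: [-0.4, 0.6, -0.7]
opening: 0.677
gripper_force: 54.0
```

```bash
python3 go.py 571 -332 83
python3 - <<'E'
from h import *
p,d=snapshot("scene"); X=cloud("scene",d)
m=(np.hypot(X[...,0]-571,X[...,1]+332)<48)&(X[...,2]>60)&(X[...,2]<150)&(d>0)
P=X[m];print(m.sum(),P.min(0).round(),P.max(0).round())
E
```

```text
t 7.025 pos [ 570.8 -330.1  187.1] psi 30.11 tilt [ 2.7e+00 -7.0e-01 -1.0e+03] F [-0.4  0.6 -0.7] open 0.677 grip 53.990691312938
shift [ -2.   -0.7 104.1] len 104.0
670 [ 529. -358.  109.] [ 610. -298.  150.]
```

>>> send_rows --pt "-0.002 -0.001 0.02 0 0.05" --pt "0 0 0.03 0 0.05" --pt "0 0 0.02 0 0.05" --pt "0 0 0.015 0 0.05" --pt "0 0 0.01 0 0.05" --pt "0 0 0 0 0.05" --pt "0 0 0 0 0.05"

```text
time: 7.95
eef_pos: [572.2, -334.2, 93.6]
eef_rot: [0.001, 0.499, 0.866, -0.0]
ft_force: [0.1, -0.1, -0.4]
opening: 0.675
gripper_force: 54.0
```

```bash
python3 go.py 571 -332 83
```

```text
t 7.95 pos [ 572.2 -334.2   93.6] psi 30.08 tilt [-1.2e+00  6.0e-01 -1.0e+03] F [ 0.1 -0.1 -0.4] open 0.675 grip 53.99724695831537
shift [ 2.5  0.1 10.6] len 11.0
```

>>> send_rows --pt "0.002 0 0.003 0 0.05" --pt "0 0 0.002 0 0.05" --pt "0 0 0.002 0 0.05" --pt "0 0 0.001 0 0.05" --pt "0 0 0.001 0 0.05" --pt "0 0 0 0 0.05" --pt "0 0 0 0 0.05" --pt "0 0 0 0 0.05"

```text
time: 8.95
eef_pos: [570.7, -332.2, 84.0]
eef_rot: [0.0, 0.499, 0.866, -0.0]
ft_force: [0.2, -0.4, -1.7]
opening: 0.676
gripper_force: 54.0
```

>>> send_rows --pt "0 0 0.001 0 0.05" --pt "0 0 0 0 0.05" --pt "0 0 0 0 0.05"

```text
time: 9.32
eef_pos: [570.7, -332.2, 82.9]
eef_rot: [-0.0, 0.499, 0.866, -0.0]
ft_force: [0.0, -0.5, -1.9]
opening: 0.677
gripper_force: 54.0
```

```bash
python3 go.py 571 -332 83
```

```text
t 9.325 pos [ 570.7 -332.2   82.9] psi 30.08 tilt [    0.    -0. -1000.] F [ 0.  -0.5 -1.9] open 0.677 grip 54.02724777261028
shift [ 0.   0.4 -0.1] len 0.0
```

>>> send_rows --pt "0 0 0.0007 0 0.05" --pt "0 0 0 0 0.05" --pt "0 0 0 0 0.05"

```text
time: 9.7
eef_pos: [570.7, -332.2, 82.8]
eef_rot: [0.0, 0.499, 0.866, -0.0]
ft_force: [-1.7, 1.1, 5.8]
opening: 0.675
gripper_force: 54.6
```

>>> send_rows --pt "0 0 0.0007 0 0.05" --pt "0 0 0 0 0.05" --pt "0 0 0 0 0.05"

```text
time: 10.07
eef_pos: [570.7, -332.2, 82.7]
eef_rot: [0.0, 0.499, 0.866, -0.0]
ft_force: [-2.1, 1.9, 9.6]
opening: 0.674
gripper_force: 55.1
```

>>> send_rows --pt "0 0 0 0 0.064" --pt "0 0 0 0 0.07" --pt "0 0 0 0 0.076" --pt "0 0 0 0 0.08" --pt "0 0 0 0 0.08" --pt "0 0 -0.02 0 0.08" --pt "0 0 -0.04 0 0.08" --pt "0 0 -0.04 0 0.08" --pt "0 0 -0.03 0 0.08"

```text
time: 11.2
eef_pos: [571.0, -332.5, 213.4]
eef_rot: [0.001, 0.499, 0.866, -0.0]
ft_force: [-0.5, 0.5, -0.3]
opening: 0.933
gripper_force: 0.0
```

```bash
python3 go.py 377 283.5 175 50
```

```text
t 11.2 pos [ 571.  -332.5  213.4] psi 30.08 tilt [-1.6e+00  8.0e-01 -1.0e+03] F [-0.5  0.5 -0.3] open 0.933 grip 0.0
shift [630.3 140.8  37.5] len 647.0
turn -0.348
```

>>> send_rows --pt "0.036 0.008 0.003 0 0.06" --pt "0.055 0.0123 0.0033 0 0.06" --pt "0.055 0.0123 0.0033 0 0.06" --pt "0.055 0.0123 0.0033 0 0.06" --pt "0.055 0.0123 0.0033 0 0.06" --pt "0.055 0.0123 0.0033 0 0.06" --pt "0.055 0.0123 0.0033 0 0.06" --pt "0.055 0.0123 0.0033 0 0.06" --pt "0.055 0.0123 0.0033 0 0.06" --pt "0.055 0.0123 0.0033 0 0.06" --pt "0.055 0.0123 0.0033 0 0.06" --pt "0.045 0.01 0.002 0 0.06"

```text
time: 12.7
eef_pos: [375.6, 286.5, 173.6]
eef_rot: [0.0, 0.499, 0.867, 0.0]
ft_force: [0.8, -0.9, 0.5]
opening: 0.7
gripper_force: 0.0
```

>>> send_rows --pt "0 0 0 0 0.056" --pt "0 0 0 0 0.056" --pt "0 0 0 0 0.056"

```text
time: 13.08
eef_pos: [376.7, 283.4, 173.5]
eef_rot: [0.0, 0.5, 0.866, -0.0]
ft_force: [0.2, -0.4, -0.4]
opening: 0.652
gripper_force: 0.0
```

```bash
cat > tip.py <<'E'
import sys; from h import *
s=arm.sense(); w=s["eef_rot"]; c=s["eef_pos"]
p,d=snapshot("scene"); X=cloud("scene",d)
m=(np.hypot(X[...,0]-c[0],X[...,1]-c[1])<70)&(X[...,2]>c[2]-100)&(X[...,2]>40)&(d>0)
z=np.sort(X[m][:,2]); print("lowest",z[:10].round(1),"ahead of tcp",(c[2]-z[2]).round(1))
E
python3 go.py 377 283.5 84; python3 tip.py; python3 m.py|grep -E 'top|scene|round'
```

```text
t 13.075 pos [376.7 283.4 173.5] psi 30.0 tilt [-3.e-01 -3.e-01 -1.e+03] F [ 0.2 -0.4 -0.4] open 0.652 grip 0.0
shift [-0.   0.4 89.5] len 90.0
lowest [105.6 106.4 106.6 106.8 107.1 107.1 107.7 108.  108.3 108.4] ahead of tcp 66.9
top
round_small       hullc [376.3 283.6] rect c [376.5 283.4] size [38.7 38.8] ang 75.7 n 327 z 27.1
blank_round       hullc [ 435.6 -183.4] rect c [ 435.2 -183.5] size [57.4 56.8] ang 88.6 n 705 z 26.4
case_round_large  hullc [ 570.1 -332.7] rect c [ 570.  -332.5] size [83.  85.5] ang 43.0 n 192 z 13.0
case_round_small  hullc [ 628.3 -121.5] rect c [ 628.2 -121.1] size [61.7 61.3] ang 43.1 n 98 z 13.3
scene
round_small       hullc [377.6 283.4] rect c [377.8 283.3] size [43.  38.4] ang 21.4 n 381 z 27.0
blank_round       hullc [ 436.5 -184.3] rect c [ 436.3 -184.3] size [65.4 56.7] ang 50.7 n 462 z 27.4
case_round_large  hullc [ 573.2 -328.6] rect c [ 574.  -325.9] size [84.2 83.7] ang 69.3 n 244 z 11.5
case_round_small  hullc [ 630.7 -119.5] rect c [ 630.1 -119.2] size [69.8 62.2] ang 75.6 n 256 z 11.6
```

>>> send_rows --pt "0 0 0.02 0 0.056" --pt "0 0 0.02 0 0.056" --pt "0 0 0.02 0 0.056" --pt "0 0 0.015 0 0.056" --pt "0 0 0.01 0 0.056" --pt "0 0 0.005 0 0.056" --pt "0 0 0 0 0.056" --pt "0 0 0 0 0.03" --pt "0 0 0 0 0.03" --pt "0 0 0 0 0.03" --pt "0 0 0 0 0.03" --pt "0 0 0 0 0.03"

```text
time: 14.72
eef_pos: [376.7, 284.6, 84.3]
eef_rot: [0.0, 0.499, 0.866, 0.001]
ft_force: [-0.7, -0.7, 6.5]
opening: 0.443
gripper_force: 50.0
```

>>> send_rows --pt "0 0 -0.01 0 0.03" --pt "0 0 -0.02 0 0.03" --pt "0 0 -0.04 0 0.03" --pt "0 0 -0.04 0 0.03" --pt "0 0 0 0 0.03" --pt "0 0 0 0 0.03"

```text
time: 15.48
eef_pos: [376.0, 284.2, 193.5]
eef_rot: [-0.0, 0.499, 0.866, -0.0]
ft_force: [0.5, 0.4, -1.1]
opening: 0.443
gripper_force: 50.6
```

```bash
python3 go.py 629.4 -120.5 190
python3 - <<'E'
from h import *
s=arm.sense(); c=s["eef_pos"]
p,d=snapshot("scene"); X=cloud("scene",d); cv2.imwrite("pics/s4.png",cv2.resize(p[170:330,400:560,::-1],None,fx=3,fy=3))
a=np.radians(30);u=(X[...,0]-c[0])*np.cos(a)+(X[...,1]-c[1])*np.sin(a); w=-(X[...,0]-c[0])*np.sin(a)+(X[...,1]-c[1])*np.cos(a)
m=(abs(u)<60)&(abs(w)<30)&(X[...,2]>60)&(d>0)
for nm,mm in(("finger",m&(abs(w)<9)&(u>23)),("box",m&(abs(w)>12)&(X[...,2]<c[2]-40))):
    print(nm,mm.sum(),np.sort(X[mm][:,2])[:8].round(1))
E
```

```text
t 15.475 pos [376.  284.2 193.5] psi 30.08 tilt [ 0.e+00 -1.e-01 -1.e+03] F [ 0.5  0.4 -1.1] open 0.443 grip 50.567126255482435
shift [-477.3   16.4    3.5] len 478.0
finger 4338 [126.2 128.  128.6 129.4 130.4 130.7 130.7 131.6]
box 169 [108.2 108.9 109.1 110.6 110.8 112.  112.3 112.5]
```

View pics/s4.png

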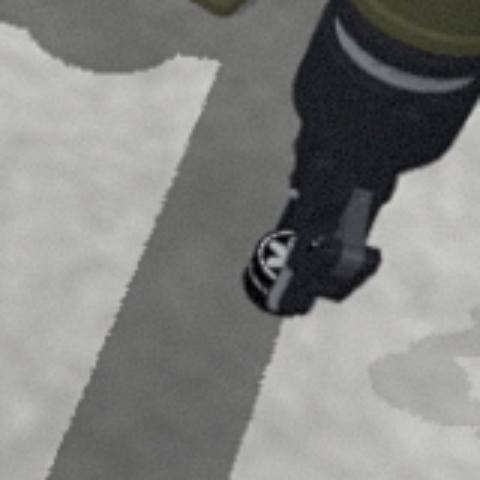

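The small round box is held level at crop (275,265), with the tips about 15 mm above its underside. Carrying it to its case.

>>> send_rows --pt "-0.02 0.0007 0 0 0.03" --pt "-0.04 0.0014 0 0 0.03" --pt "-0.045 0.0015 0 0 0.03" --pt "-0.045 0.0015 0 0 0.03" --pt "-0.045 0.0015 0 0 0.03" --pt "-0.045 0.0015 0 0 0.03" --pt "-0.045 0.0015 0 0 0.03" --pt "-0.045 0.0015 0 0 0.03" --pt "-0.045 0.0015 0 0 0.03" --pt "-0.045 0.0015 0 0 0.03" --pt "-0.037 0.0014 0 0 0.03" --pt "-0.02 0.0009 0 0 0.03"

```text
time: 17.02
eef_pos: [629.8, -121.6, 191.3]
eef_rot: [-0.002, 0.5, 0.866, -0.0]
ft_force: [-0.4, 1.1, 0.0]
opening: 0.439
gripper_force: 50.5
```

>>> send_rows --pt "0 0 0.02 0 0.03" --pt "0 0 0.03 0 0.03" --pt "0 0 0.02 0 0.03" --pt "0 0 0.01 0 0.03" --pt "0 0 0.005 0 0.03" --pt "0 0 0 0 0.03" --pt "0 0 0 0 0.03" --pt "0 0 0 0 0.03"

```text
time: 18.02
eef_pos: [630.1, -120.2, 109.4]
eef_rot: [0.001, 0.499, 0.866, 0.0]
ft_force: [0.7, 0.4, -1.7]
opening: 0.444
gripper_force: 50.5
```

```bash
python3 go.py 629.4 -120.5 88.3
```

```text
t 18.025 pos [ 630.1 -120.2  109.4] psi 30.08 tilt [   -1.1     1.1 -1000. ] F [ 0.7  0.4 -1.7] open 0.444 grip 50.519751836545765
shift [ 0.1 -0.8 21.1] len 21.0
```

>>> send_rows --pt "0.001 -0.0008 0.008 0 0.03" --pt "0 0 0.006 0 0.03" --pt "0 0 0.003 0 0.03" --pt "0 0 0.002 0 0.03" --pt "0 0 0 0 0.03" --pt "0 0 0 0 0.03" --pt "0 0 0 0 0.03"

```text
time: 18.9
eef_pos: [628.6, -119.6, 89.7]
eef_rot: [0.0, 0.499, 0.866, 0.0]
ft_force: [1.1, 0.5, -0.8]
opening: 0.443
gripper_force: 50.5
```

>>> send_rows --pt "0 0 0.001 0 0.03" --pt "0 0 0 0 0.03" --pt "0 0 0 0 0.03"

```text
time: 19.27
eef_pos: [628.5, -119.6, 88.5]
eef_rot: [-0.0, 0.499, 0.866, 0.0]
ft_force: [0.0, 0.2, -1.0]
opening: 0.441
gripper_force: 50.5
```

>>> send_rows --pt "0 0 0.0007 0 0.03" --pt "0 0 0 0 0.03" --pt "0 0 0 0 0.03"

```text
time: 19.65
eef_pos: [628.5, -119.6, 88.4]
eef_rot: [0.0, 0.499, 0.866, 0.0]
ft_force: [-0.9, 0.3, 4.9]
opening: 0.437
gripper_force: 51.1
```

>>> send_rows --pt "0 0 0 0 0.044" --pt "0 0 0 0 0.05" --pt "0 0 0 0 0.056" --pt "0 0 0 0 0.06" --pt "0 0 0 0 0.06" --pt "0 0 -0.02 0 0.06" --pt "0 0 -0.04 0 0.06" --pt "0 0 -0.03 0 0.06" --pt "0 0 0 0 0.06"

```text
time: 20.78
eef_pos: [630.3, -120.0, 180.8]
eef_rot: [0.003, 0.499, 0.866, 0.001]
ft_force: [0.1, -0.2, -0.5]
opening: 0.701
gripper_force: 0.0
```

```bash
python3 go.py 385.2 -279.3 180 38
python3 - <<'E'
from h import *
p,d=snapshot("scene"); cv2.imwrite("pics/s5.png",p[100:400,80:480,::-1])
E
```

```text
t 20.775 pos [ 630.3 -120.   180.8] psi 30.08 tilt [   -4.5     4.6 -1000. ] F [ 0.1 -0.2 -0.5] open 0.701 grip 0.0
shift [ -14.9 -291.9   -0.5] len 292.0
turn -0.138
```

View pics/s5.png

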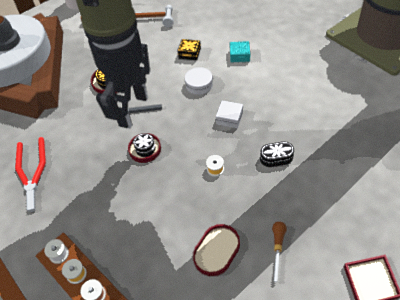

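The small round box at (144,142) sits flat in its case, and the large round one is in its case behind the gripper. Next I'll refine the square box and square case angles.

```bash
for i in 1 2 3; do python3 m.py|grep -E 'top|scene|square_box|case_square|oval'; done
python3 - <<'E'
from h import *
# angle from cream lining (square) & whole-case silhouettes at higher precision: area-weighted lining in both cams
for cam in("top","scene"):
    p,d=snapshot(cam); v,u=np.mgrid[:480,:640]; Z=at_z(cam,np.c_[u.ravel(),v.ravel()],4).reshape(480,640,3)
    I=p.astype(int); m=(np.hypot(Z[...,0]-529,Z[...,1]-342)<50)&(I[...,0]>150)&(I[...,1]>140)&(I[...,2]>I[...,0]*.75)&(I.sum(2)>560)
    print(cam,m.sum(),cv2.minAreaRect(Z[m][:,:2].astype(np.float32)))
E
```

```text
top
oval_box          hullc [459.2  70.5] rect c [459.2  70.5] size [36.2 63. ] ang 57.2 n 538 z 26.8
case_square       hullc [528.5 342.3] rect c [528.5 342.3] size [70.7 68.3] ang 58.0 n 129 z 14.0
case_oval         hullc [668.4 130.8] rect c [668.4 129. ] size [88.6 57.8] ang 25.8 n 66 z 13.6
scene
square_box        hullc [ 385.9 -279.1] rect c [ 385.7 -279. ] size [52.5 47.6] ang 37.5 n 293 z 26.9
oval_box          hullc [460.5  70. ] rect c [460.1  70.2] size [40.5 64.5] ang 56.0 n 523 z 27.3
case_square       hullc [531.8 342.4] rect c [531.7 342.5] size [72.3 73.4] ang 57.1 n 529 z 13.1
case_oval         hullc [669.9 132.5] rect c [669.9 132.5] size [93.1 64.3] ang 16.8 n 397 z 13.2
top
oval_box          hullc [459.1  70.4] rect c [459.1  70.3] size [36.8 62.9] ang 58.1 n 539 z 26.8
case_square       hullc [528.5 342.3] rect c [528.6 342.4] size [70.8 68.4] ang 57.9 n 130 z 13.6
case_oval         hullc [668.8 130.2] rect c [669.3 128.1] size [89.4 55.8] ang 26.6 n 65 z 13.3
scene
square_box        hullc [ 385.9 -279.1] rect c [ 386.2 -278.6] size [53.8 47.6] ang 37.5 n 293 z 2
[... 515 characters left out ...]
 hullc [668.4 130.5] rect c [668.7 128.8] size [88.6 56.5] ang 24.0 n 70 z 13.9
scene
square_box        hullc [ 386.1 -279.2] rect c [ 386.2 -279.1] size [53.6 47.3] ang 38.5 n 293 z 27.1
oval_box          hullc [460.1  69.8] rect c [459.7  70. ] size [39.8 64. ] ang 55.9 n 517 z 27.2
case_square       hullc [531.8 342.6] rect c [531.7 342.6] size [72.5 73.4] ang 57.0 n 534 z 13.0
case_oval         hullc [669.9 132.6] rect c [669.9 132.5] size [93.1 64.3] ang 17.0 n 395 z 13.0
top 1255 ((528.4466552734375, 341.1817626953125), (96.75670623779297, 97.94379425048828), 11.546957969665527)
scene 1540 ((530.0549926757812, 339.3857421875), (98.81900787353516, 93.66757202148438), 22.562307357788086)
```

>>> send_rows --pt "-0.0025 -0.0387 0 0 0.062" --pt "-0.0025 -0.0507 0 0 0.062" --pt "-0.0025 -0.0507 0 0 0.062" --pt "-0.0025 -0.0507 0 0 0.062" --pt "-0.0025 -0.0507 0 0 0.062" --pt "-0.0025 -0.0507 0 0 0.062" --pt "0 0 0 -0.07 0.062" --pt "0 0 0 -0.068 0.062" --pt "0 0 0 0 0.062" --pt "0 0 0 0 0.062"

```text
time: 22.48
eef_pos: [383.3, -279.0, 177.7]
eef_rot: [-0.0, 0.439, 0.899, 0.0]
ft_force: [-0.1, -0.0, 0.5]
opening: 0.727
gripper_force: 0.0
```

```bash
python3 go.py 385.3 -279.3 82.5 38; python3 tip.py
```

```text
t 22.475 pos [ 383.3 -279.   177.7] psi 37.94 tilt [ 1.e-01 -0.e+00 -1.e+03] F [-0.1 -0.   0.5] open 0.727 grip 0.0
shift [-1.5  1.4 95.2] len 95.0
turn -0.001
lowest [111.5 111.7 111.7 111.8 112.3 112.4 112.8 113.1 113.1 113.1] ahead of tcp 66.1
```

>>> send_rows --pt "-0.0015 0.0014 0.02 0 0.062" --pt "0 0 0.025 0 0.062" --pt "0 0 0.02 0 0.062" --pt "0 0 0.015 0 0.062" --pt "0 0 0.01 0 0.062" --pt "0 0 0.005 0 0.062" --pt "0 0 0 0 0.062" --pt "0 0 0 0 0.036" --pt "0 0 0 0 0.036" --pt "0 0 0 0 0.036" --pt "0 0 0 0 0.036" --pt "0 0 0 0 0.036"

```text
time: 24.02
eef_pos: [385.5, -279.6, 83.5]
eef_rot: [0.001, 0.438, 0.899, -0.0]
ft_force: [-0.9, 0.3, 5.9]
opening: 0.525
gripper_force: 51.8
```

>>> send_rows --pt "0 0 -0.01 0 0.036" --pt "0 0 -0.02 0 0.036" --pt "0 0 -0.04 0 0.036" --pt "0 0 -0.04 0 0.036" --pt "0 0 0 0 0.036" --pt "0 0 0 0 0.036"

```text
time: 24.78
eef_pos: [384.8, -279.0, 192.7]
eef_rot: [-0.0, 0.438, 0.899, 0.0]
ft_force: [0.3, 0.2, -1.7]
opening: 0.524
gripper_force: 51.3
```

```bash
python3 go.py 530 342.4 190 57.3
python3 - <<'E'
from h import *
p,d=snapshot("scene"); cv2.imwrite("pics/s6.png",cv2.resize(p[30:210,180:360,::-1],None,fx=3,fy=3))
E
```

```text
t 24.775 pos [ 384.8 -279.   192.7] psi 37.99 tilt [ 4.e-01 -1.e-01 -1.e+03] F [ 0.3  0.2 -1.7] open 0.524 grip 51.34041488170624
shift [400.3 496.9   2.8] len 638.0
turn -0.337
```

View pics/s6.png

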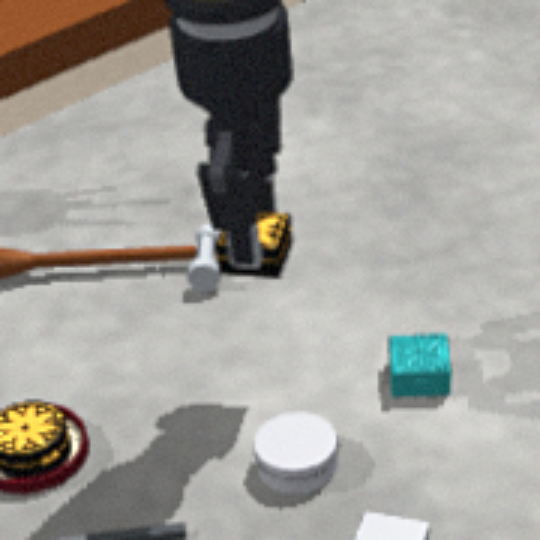

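The square box is held level at crop (255,245), and the large round box sits inside its case at (32,440).

>>> send_rows --pt "0.015 0.0186 0 0 0.036" --pt "0.0325 0.0403 0 0 0.036" --pt "0.0325 0.0403 0 0 0.036" --pt "0.0325 0.0403 0 0 0.036" --pt "0.0325 0.0403 0 0 0.036" --pt "0.0325 0.0403 0 0 0.036" --pt "0.0325 0.0403 0 0 0.036" --pt "0.0325 0.0403 0 0 0.036" --pt "0.0325 0.0403 0 0 0.036" --pt "0.0325 0.0403 0 0 0.036" --pt "0.0325 0.0403 0 0 0.036" --pt "0.0325 0.0403 0 0 0.036"

```text
time: 26.32
eef_pos: [519.2, 299.8, 190.6]
eef_rot: [-0.001, 0.438, 0.899, -0.002]
ft_force: [1.5, -0.5, -0.4]
opening: 0.524
gripper_force: 51.3
```

>>> send_rows --pt "0.018 0.0223 0 0 0.036" --pt "0.0098 0.0122 0 0 0.036" --pt "0 0 0 -0.11 0.036" --pt "0 0 0 -0.12 0.036" --pt "0 0 0 -0.107 0.036" --pt "0 0 0.03 0 0.036" --pt "0 0 0.03 0 0.036" --pt "0 0 0.02 0 0.036" --pt "0 0 0 0 0.036" --pt "0 0 0 0 0.036" --pt "0 0 0 0 0.036"

```text
time: 27.7
eef_pos: [530.7, 341.8, 113.9]
eef_rot: [0.001, 0.282, 0.96, 0.001]
ft_force: [-0.2, 0.1, -0.4]
opening: 0.522
gripper_force: 51.4
```

```bash
python3 go.py 530 342.4 87.5 57.3
```

```text
t 27.7 pos [530.7 341.8 113.9] psi 57.28 tilt [-9.0e-01  1.6e+00 -1.0e+03] F [-0.2  0.1 -0.4] open 0.522 grip 51.36634826660156
shift [ 1.   0.1 26.4] len 26.0
turn -0.0
```

>>> send_rows --pt "0.001 0 0.01 0 0.036" --pt "0 0 0.007 0 0.036" --pt "0 0 0.004 0 0.036" --pt "0 0 0.002 0 0.036" --pt "0 0 0.001 0 0.036" --pt "0 0 0 0 0.036" --pt "0 0 0 0 0.036" --pt "0 0 0 0 0.036"

```text
time: 28.7
eef_pos: [529.3, 342.3, 89.0]
eef_rot: [0.0, 0.282, 0.96, 0.0]
ft_force: [0.3, 0.2, -0.4]
opening: 0.524
gripper_force: 51.4
```

>>> send_rows --pt "0 0 0.001 0 0.036" --pt "0 0 0 0 0.036" --pt "0 0 0 0 0.036"

```text
time: 29.08
eef_pos: [529.2, 342.2, 87.8]
eef_rot: [-0.0, 0.282, 0.96, -0.0]
ft_force: [-0.5, 0.4, -0.4]
opening: 0.527
gripper_force: 51.4
```

>>> send_rows --pt "0 0 0.0008 0 0.036" --pt "0 0 0 0 0.036" --pt "0 0 0 0 0.036"

```text
time: 29.45
eef_pos: [529.2, 342.2, 87.6]
eef_rot: [0.0, 0.282, 0.96, 0.0]
ft_force: [-1.2, -0.5, 6.3]
opening: 0.523
gripper_force: 52.1
```

```bash
python3 go.py
```

```text
t 29.45 pos [529.2 342.2  87.6] psi 57.3 tilt [-2.e-01  3.e-01 -1.e+03] F [-1.2 -0.5  6.3] open 0.523 grip 52.08335995674133
```

Contact. Releasing and retreating, then on to the oval.

>>> send_rows --pt "0 0 0 0 0.05" --pt "0 0 0 0 0.056" --pt "0 0 0 0 0.062" --pt "0 0 0 0 0.066" --pt "0 0 0 0 0.066" --pt "0 0 -0.02 0 0.066" --pt "0 0 -0.04 0 0.066" --pt "0 0 -0.03 0 0.066" --pt "0 0 0 0 0.054"

```text
time: 30.58
eef_pos: [530.8, 343.1, 179.9]
eef_rot: [0.002, 0.282, 0.96, 0.002]
ft_force: [-0.2, 0.4, 0.4]
opening: 0.631
gripper_force: 0.0
```

```bash
python3 go.py 459.7 70.3 178 57.5
python3 - <<'E'
from h import *
p,d=snapshot("top"); cv2.imwrite("pics/t7.png",cv2.resize(p[60:320,60:380,::-1],None,fx=2.3,fy=2.3))
E
python3 m.py|grep -E 'top|scene|case_square|oval'
```

```text
t 30.575 pos [530.8 343.1 179.9] psi 57.3 tilt [   -2.9     5.5 -1000. ] F [-0.2  0.4  0.4] open 0.631 grip 0.0
shift [ -87.6 -268.     0.7] len 282.0
turn -0.004
top
oval_box          hullc [459.2  70.5] rect c [459.2  70.4] size [36.4 63. ] ang 57.2 n 535 z 26.7
case_square       hullc [528.2 342.2] rect c [528.3 342.7] size [71.5 68.7] ang 57.2 n 119 z 14.1
case_oval         hullc [668.2 132.9] rect c [667.5 134.1] size [91.  58.1] ang 14.8 n 113 z 13.6
scene
oval_box          hullc [460.2  70.2] rect c [460.1  70.3] size [40.8 64.6] ang 57.1 n 524 z 27.3
case_square       hullc [531.7 342.5] rect c [531.8 342.4] size [72.6 73.4] ang 57.4 n 544 z 12.9
case_oval         hullc [669.9 132.2] rect c [670.  132.1] size [93.1 63.5] ang 17.0 n 383 z 13.4
```

View pics/t7.png

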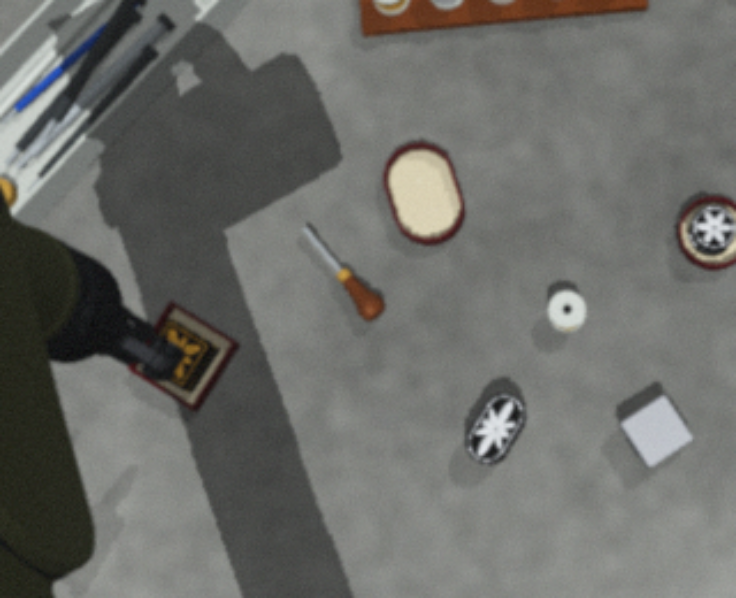

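The square box sits straight in its case at crop (187,355). The oval is at (495,428) and its case at (425,192).

>>> send_rows --pt "-0.0106 -0.033 0 0 0.054" --pt "-0.0154 -0.047 0 0 0.054" --pt "-0.0154 -0.047 0 0 0.054" --pt "-0.0154 -0.047 0 0 0.054" --pt "-0.0154 -0.047 0 0 0.054" --pt "-0.0154 -0.047 0 0 0.054" --pt "0 0 0 0 0.054" --pt "0 0 0 0 0.054" --pt "0 0 0 0 0.054"

```text
time: 31.85
eef_pos: [458.5, 70.3, 176.6]
eef_rot: [-0.0, 0.281, 0.96, 0.0]
ft_force: [-0.1, 0.3, 0.4]
opening: 0.631
gripper_force: 0.0
```

```bash
python3 go.py 459.7 70.3 84 57.5; python3 tip.py
```

```text
t 31.85 pos [458.5  70.3 176.6] psi 57.36 tilt [ 4.e-01  1.e-01 -1.e+03] F [-0.1  0.3  0.4] open 0.631 grip 0.0
shift [-1.   0.6 92.6] len 93.0
turn -0.002
lowest [108.9 109.3 109.5 110.6 111.  111.3 111.4 111.4 111.6 112.3] ahead of tcp 67.2
```

>>> send_rows --pt "-0.001 0.0006 0.02 -0.002 0.054" --pt "0 0 0.022 0 0.054" --pt "0 0 0.02 0 0.054" --pt "0 0 0.015 0 0.054" --pt "0 0 0.01 0 0.054" --pt "0 0 0.005 0 0.054" --pt "0 0 0 0 0.054" --pt "0 0 0 0 0.026" --pt "0 0 0 0 0.026" --pt "0 0 0 0 0.026" --pt "0 0 0 0 0.026" --pt "0 0 0 0 0.026"

```text
time: 33.4
eef_pos: [459.7, 69.4, 85.7]
eef_rot: [0.001, 0.281, 0.96, 0.0]
ft_force: [-1.1, 0.6, 6.5]
opening: 0.405
gripper_force: 50.7
```

>>> send_rows --pt "0 0 0 0 0.026" --pt "0 0 -0.01 0 0.026" --pt "0 0 -0.02 0 0.026" --pt "0 0 -0.04 0 0.026" --pt "0 0 -0.04 0 0.026" --pt "0 0 0 0 0.026" --pt "0 0 0 0 0.026"

```text
time: 34.28
eef_pos: [458.6, 69.2, 194.7]
eef_rot: [-0.0, 0.281, 0.96, -0.0]
ft_force: [1.0, 0.2, -1.9]
opening: 0.404
gripper_force: 50.3
```

```bash
python3 go.py 669.3 132.2 190 106.9
python3 - <<'E'
from h import *
p,d=snapshot("scene"); cv2.imwrite("pics/s8.png",cv2.resize(p[130:310,290:470,::-1],None,fx=3,fy=3))
E
```

```text
t 34.275 pos [458.6  69.2 194.7] psi 57.4 tilt [ 5.e-01 -4.e-01 -1.e+03] F [ 1.   0.2 -1.9] open 0.404 grip 50.297882869990644
shift [-143.6  166.6    4.6] len 220.0
turn -0.864
```

View pics/s8.png

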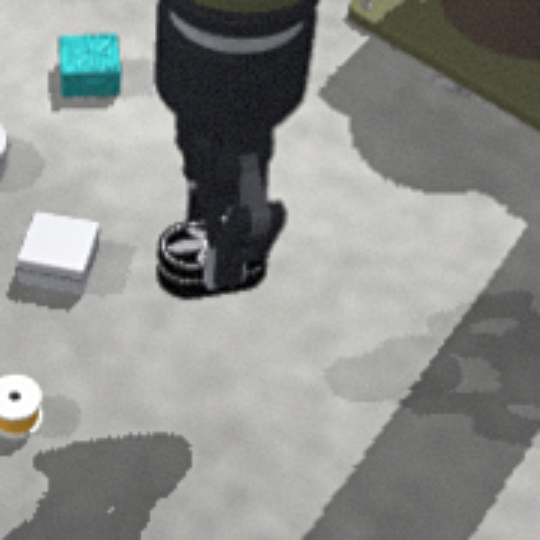

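The oval is held level across its flat sides at crop (212,265).

>>> send_rows --pt "-0.0146 0.0166 0 0 0.026" --pt "-0.0258 0.03 0 0 0.026" --pt "-0.0258 0.03 0 0 0.026" --pt "-0.0258 0.03 0 0 0.026" --pt "-0.0258 0.03 0 0 0.026" --pt "-0.0258 0.03 0 0 0.026" --pt "0 0 0 -0.144 0.026" --pt "0 0 0 -0.144 0.026" --pt "0 0 0 -0.144 0.026" --pt "0 0 0 -0.144 0.026" --pt "0 0 0 -0.144 0.026" --pt "0 0 0 -0.144 0.026"

```text
time: 35.83
eef_pos: [668.8, 132.1, 192.0]
eef_rot: [-0.003, -0.149, 0.989, 0.0]
ft_force: [0.7, 0.3, -1.5]
opening: 0.404
gripper_force: 50.3
```

>>> send_rows --pt "0 0 0.02 0 0.026" --pt "0 0 0.03 0 0.026" --pt "0 0 0.02 0 0.026" --pt "0 0 0.01 0 0.026" --pt "0 0 0 0 0.026" --pt "0 0 0 0 0.026" --pt "0 0 0 0 0.026"

```text
time: 36.7
eef_pos: [670.7, 132.4, 116.1]
eef_rot: [0.001, -0.147, 0.989, -0.0]
ft_force: [0.3, -0.1, -0.7]
opening: 0.406
gripper_force: 50.3
```

```bash
python3 go.py 669.3 132.2 89.7 106.9
```

```text
t 36.7 pos [670.7 132.4 116.1] psi 106.91 tilt [-1.9e+00 -3.0e-01 -1.0e+03] F [ 0.3 -0.1 -0.7] open 0.406 grip 50.33979739111601
shift [ 1.4  0.2 26.4] len 26.0
turn 0.0
```

>>> send_rows --pt "0.001 0 0.01 0 0.026" --pt "0 0 0.007 0 0.026" --pt "0 0 0.004 0 0.026" --pt "0 0 0.002 0 0.026" --pt "0 0 0.001 0 0.026" --pt "0 0 0 0 0.026" --pt "0 0 0 0 0.026" --pt "0 0 0 0 0.026"

```text
time: 37.7
eef_pos: [669.2, 132.1, 91.2]
eef_rot: [0.0, -0.147, 0.989, -0.0]
ft_force: [-0.4, 0.0, -0.5]
opening: 0.405
gripper_force: 50.4
```

>>> send_rows --pt "0 0 0.001 0 0.026" --pt "0 0 0 0 0.026" --pt "0 0 0 0 0.026"

```text
time: 38.08
eef_pos: [669.1, 132.0, 89.9]
eef_rot: [-0.0, -0.147, 0.989, -0.0]
ft_force: [-0.2, -0.4, -1.3]
opening: 0.409
gripper_force: 50.4
```

>>> send_rows --pt "0 0 0.0007 0 0.026" --pt "0 0 0 0 0.026" --pt "0 0 0 0 0.026"

```text
time: 38.45
eef_pos: [669.1, 132.0, 89.8]
eef_rot: [0.0, -0.147, 0.989, -0.0]
ft_force: [-0.9, 0.1, 4.1]
opening: 0.406
gripper_force: 50.9
```

>>> send_rows --pt "0 0 0 0 0.04" --pt "0 0 0 0 0.046" --pt "0 0 0 0 0.052" --pt "0 0 0 0 0.056" --pt "0 0 0 0 0.056" --pt "0 0 -0.02 0 0.056" --pt "0 0 -0.04 0 0.056" --pt "0 0 -0.04 0 0.056" --pt "0 0 -0.04 0 0.056"

```text
time: 39.58
eef_pos: [668.9, 132.1, 230.4]
eef_rot: [-0.0, -0.147, 0.989, 0.0]
ft_force: [-0.0, -1.0, 0.6]
opening: 0.653
gripper_force: 0.0
```

>>> send_rows --pt "0.04 0.01 -0.02 0 0.056" --pt "0.04 0.01 -0.02 0 0.056" --pt "0.04 0.01 -0.02 0 0.056" --pt "0.04 0.01 -0.01 0 0.056" --pt "0.04 0.01 0 0 0.056" --pt "0 0 0 0 0.056" --pt "0 0 0 0 0.056" --pt "0 0 0 0 0.056"

```text
time: 40.58
eef_pos: [464.5, 121.8, 299.4]
eef_rot: [0.001, -0.147, 0.989, 0.0]
ft_force: [0.5, 0.2, -0.3]
opening: 0.657
gripper_force: 0.0
```

```bash
python3 go.py
python3 - <<'E'
from h import *
p,d=snapshot("top"); cv2.imwrite("pics/t9.png",p[:,:,::-1])
T={"case_round_large":(571,-332),"case_round_small":(629,-120.5),"case_square":(530,342),"case_oval":(669,132),"blank_round":(435,-183),"blank_square":(454,-65)}
for cam in("top","scene"):
    p,d=snapshot(cam); X=cloud(cam,d)
    if cam=="scene": cv2.imwrite("pics/s9.png",p[:,:,::-1])
    v,u=np.mgrid[:480,:640]; Z=at_z(cam,np.c_[u.ravel(),v.ravel()],30).reshape(480,640,3)
    for n,c in T.items():
        h=(24,36) if 'case' in n else (21,34)
        m=(np.hypot(X[...,0]-c[0],X[...,1]-c[1])<42)&(X[...,2]>h[0])&(X[...,2]<h[1])&(d>0)
        if m.sum()<30: continue
        A=np.c_[X[m][:,:2]-c,np.ones(m.sum())]; k=X[m][:,2]>27
        r=cv2.minAreaRect(Z[m][:,:2].astype(np.float32)); print(cam,n,np.round(r[0],1),np.round(r[1],1),round(r[2],1),"z",np.median(X[m][:,2]).round(1))
E
```

```text
t 40.575 pos [464.5 121.8 299.4] psi 106.9 tilt [-1.1e+00 -2.0e-01 -1.0e+03] F [ 0.5  0.2 -0.3] open 0.657 grip 0.0
top case_round_large [ 570.4 -329.6] [59.9 56.8] 89.2 z 30.4
top case_round_small [ 628.7 -119.6] [39.9 38.6] 89.2 z 30.6
top case_oval [667.1 133.1] [66.3 36.3] 19.4 z 30.8
top blank_round [ 435.  -182.7] [57.1 56.5] 88.6 z 26.3
top blank_square [453.8 -65.3] [45.6 45.4] 32.1 z 26.4
scene case_round_large [ 572.3 -330.9] [65.5 57.8] 56.2 z 31.2
scene case_round_small [ 629.2 -119.2] [43.  37.8] 70.0 z 31.0
scene case_square [530.2 342.2] [48.5 48.4] 57.9 z 30.7
scene case_oval [669.8 132. ] [66.2 38.1] 17.7 z 30.9
scene blank_round [ 438.9 -180.7] [65.4 56.4] 50.7 z 27.4
scene blank_square [457.7 -62.2] [50.5 48. ] 31.6 z 26.9
```

View pics/t9.png

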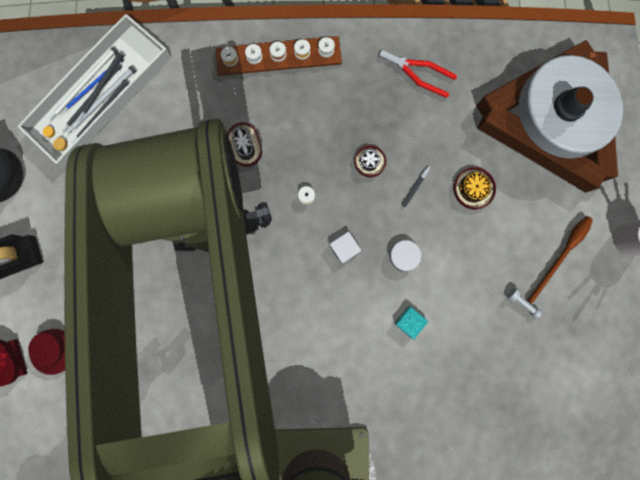

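View pics/s9.png

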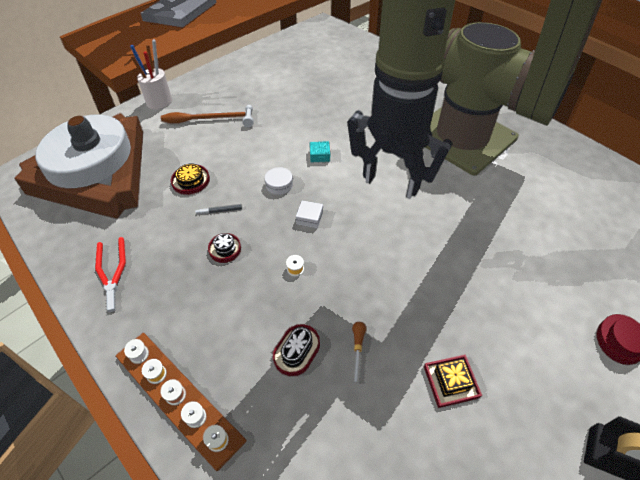

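The scene view shows all four boxes inlay up in their own cases: large round (189,178), small round (224,246), oval (297,346) and square (454,380). Their tops measure about 30 mm high and the angles match the cases. The grey boxes at (279,180) and (309,214) haven't moved.

```bash
python3 -c "from workcell import arm; print(arm.sign_off())"
```

```text
the job is handed in; nothing more can be done
None
```

All four trinket boxes lie flat and inlay up in their own cases, with the square and oval straight, the two grey boxes untouched, and the job handed in at about 41 s.

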